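# Open the scale's battery hatch with the slot key

### The job

The kitchen scale lies face down with its battery hatch on top: take the slot key from its wooden stand, put its blade in the slotted lock of the hatch cover and turn the lock anticlockwise (seen from above) until it stops. Stand the key back in its stand, then lift the cover off by its rib and lay it flat, rib up, in the middle of the chopping board. Leave the other kitchen things where they are.

Things in the scene. Friction and masses are not known exactly. Their poses are not given: they have to be found in the camera images.
- scale: Kitchen scale lying face down, fixed: grey plastic, 250 x 180 mm, 40 mm high, four rubber feet (6 mm higher) at its corners. Origin under its centre on the worktop; x along its long side, towards the lock; z up. The hatch cover lies in a recess in the middle of its upper face.
- lock (a point): Point on the lock's turning axis at the FLOOR of its slot, 40.6 mm above the worktop, 42 mm along the scale's +x from its origin; axes of the scale (do not turn with the lock). Steel bar head 34 x 13 mm with a slot along its length: 24 long, 5.5 wide, 7 mm deep, closed ends. Off the slot a blade rests on the head, 7 mm above this point; within about 0.1 rad and 1 mm it drops in.
- lock_top (a point): Same axis, at the top of the bar head, 47.6 mm up. Fully locked, bar and slot lie along the scale's y and hold the cover down. It turns 1.57 rad anticlockwise from above to a hard stop: bar along the scale's x, the cover lifts clear (only a few degrees of play). Friction 0.08 N m; stays where left. It starts 0 to 0.6 rad turned from locked; this is not measured: see or feel it.
- cover_grip (a point): Centre of the cover's grip rib (36 mm along x, 12 thick along y, 26 high). Loose cover, grey plastic, about 0.11 kg: plate 140 x 84 x 6 mm, its centre 10 mm along +x from this point, its top 13 mm and underside 19 mm below it. x towards the lock, z up. The plate lies in the recess, its top 2 mm below the scale's upper face, with 1.5 mm of play.
- cover_collar (a point): Middle of the collar on the cover round the lock, at its upper rim, 50 mm above the worktop, 52 mm along +x from cover_grip: outer radius 25, inner 21 mm, 12 mm high above the plate. Inside it the plate has a hole 39 x 18 mm (x, y) that the bar head passes when unlocked.
- key_grip (a point): Centre of the slot key's black handle (30 mm along x, 14 thick along y, 44 high). Loose, about 0.08 kg, 71 mm tall: handle, below it a flange 40 x 26 x 5 mm (top 22 mm, underside 27 mm below this point), then a steel blade 18 mm wide along x, 3 thick along y, 22 long. z up. It looks the same turned half round.
- key_tip (a point): Middle of the lower edge of the key's blade, 49 mm below key_grip; the same axes.
- stand: Key stand, fixed wooden block 80 x 64 x 32 mm (x, y, z), origin under its centre. In its top a pocket 28 x 10 mm (x, y), 26 mm deep, at the centre; the blade stands in it and the flange rests on the top, so that key_grip is 59 mm above the worktop. It may be on the left or the right of the scale.
- board: Chopping board, fixed, light wood, 200 x 140 x 15 mm (x, y, z), origin under its centre, on the side of the scale opposite the stand.
- jar: Bystander: glass jar with a steel lid, radius 30, height 85 mm; origin under its centre.
- mug: Bystander: white mug, radius 40, height 90 mm; origin under its centre.
- pinch_bowl: Bystander: small glass bowl, radius 42, height 35 mm; origin under its centre.
- tin: Bystander: small steel tin, radius 24, height 60 mm; origin under its centre.
- spatula: Bystander: spatula lying beyond the scale, origin under it.
- oil: Bystander: green glass bottle, radius 30, height 200 mm; origin under its centre.
There are look-alikes about, which are no part of the job. What is meant by the stand is not green or turquoise, and is the smaller of those in its own colour.

How it is judged:
By the outcome, as a careful person would: the job done as asked, in the order asked, and still so for the second after the job is handed in, with the robot touching nothing.
It also fails if it takes over 72 s, if anything falls off the work surface, if the arm or the gripper's body presses on something with over 40 N, if the wrist force passes 120 N, or if a joint passes its speed limit or range.

### The arm

A 6-joint arm with a two-finger parallel gripper is mounted at the origin on the work surface. World frame = base frame: x ahead of the robot, y to its left, z up, the work surface at z = 0. Lengths are in m, angles in rad, forces in N, time in s.
With the tool pointing down it reaches from about 0.375 to 0.9 m from the base axis. Payload 3.1 kg.
Tool frame: the origin (TCP) lies at the very end of the fingers, on their centre line; the grasp point (between the pads) lies 19 mm behind it; z points along the fingers, y is the line along which they close (so a half turn about z gives the same grasp; the last joint's range is limited). The gripper opens to 85 mm and grips with 20 to 120 N. Pads are 22 mm wide; open, the fingers measure 114 mm over their backs; the gripper's body (76 mm by 85 mm) begins 54 mm behind the grasp point. The pads swing forward as they close: fully open they stand 13 mm farther back than shut.
Start: joints at [1.099, 0.527, 1.433, -0, 1.181, -0.178], TCP at [0.181, 0.598, 0.231] pointing down, gripper open.
Joint ranges: [-3.08, 3.08], [-0.75, 2.2], [0.22, 2.44], [-1.43, 4.57], [0, 2.65], [-2.85, 2.85]. Speed limits (rad/s): [2.79, 2.79, 3.14, 3.14, 3.14, 3.14].

### API

Orientations are given as a unit quaternion [x, y, z, w].
In Python, from station import manip gives the robot as it stands.
- The arm moves only by the shell command python3 -m handwheel 'ROWS' [FORCE]. ROWS is JSON, a list of rows, each a list of 7 numbers: the shift along the world's x, y, z in mm, then the turn, a rotation vector about the world's x, y, z in degrees, then the opening, from 0 (shut) to 1 (fully open). A call has exactly 10 rows; each row shifts and turns the commanded pose from where the row before left it; what a row does not reach is not made up. A row lasts 1/8 s, in which the tool goes at most 62.5 mm and 10.7 degrees, less where a joint would pass 70% of its speed; a pose out of reach is approached as far as the arm can. A call is refused whole if a number of a shift passes 62.5 or a number of a turn 10.7, either way. A call with a gripper value outside its range is refused whole. The fingers move at their own pace and stop on an object; FORCE is the grip in N (left out, the last holds). Time passes only in rows, so rows that do not move let the fingers close, or fill a call up. It gives the time, the measured TCP pose, the force, the opening and the grip force at its end, in the units of the state.
- manip.sense(): the state, without advancing time (a new reading comes with each control period).
- manip.snapshot(name): name is "scene" or "side" or "wrist"; returns the picture (420x560x3 uint8, red, green, blue); there is no depth.
- manip.get_calibration(name): a dict with "K" (3x3 intrinsics, pixels), "k1" (the pictures are not rectified: a ray, as slopes to the right and down, at radius r is drawn at 1 + k1 r^2 times it, then the intrinsics apply), "rvec" (rotation vector, rad) and "tvec" (3), from world to camera coordinates, as OpenCV has them. Camera axes: x right, y down, z forward; pixel columns grow to the right and rows downward; lengths in m; the calibration is good to about 2 mm. A picture is of the moment at which its call begins: read the wrist's pose just before it. get_calibration takes no time and is no camera call; for the wrist camera it gives the pose at the moment of the call.
- manip.sign_off(): hands the job in; it is judged then, once.
The state is a dict: "t": time; "q": joint angles; "qd": joint speeds; "tau": joint torques, N m; "tcp_pos": TCP position; "tool_rot": TCP orientation; "force": force on the tool from outside, world axes, zero at the start; "ft_torque": the same for the moment, N m; "finger_gap": opening from 0.0 (shut) to 1.0 (fully open); "gripper_force": force on a finger pad.
Only numpy, scipy, OpenCV 4.12 (cv2) and the standard library are available. Lean on these libraries where they do the work, as an engineer would, in place of code of your own. Each camera call takes 0.05 s, during which the arm holds its last target. There are 200 camera calls.

## Working session

There is one attempt and no reset: what is moved stays moved. The work goes in short steps, Python scripts to look and compute and a shell command to move; the robot and the scene stay as the last step left them, time stands still between calls to the robot, and variables do not carry over. Pictures are saved under pics/ and viewed, at most 12 in all, crops included, and the job is handed in when it is done.

```bash
ls; mkdir -p pics; cat > h.py <<'E'
import numpy as np, cv2
from station import manip
def cal(n):
    c=manip.get_calibration(n); R=cv2.Rodrigues(np.array(c['rvec'],float))[0]
    return np.array(c['K'],float),float(c['k1']),R,np.array(c['tvec'],float).ravel()
def ray(c,u,v):
    K,k1,R,t=c
    d=np.linalg.solve(K,[u,v,1.])[:2]; x=d.copy()
    for _ in range(30): x=d/(1+k1*(x@x))
    return -R.T@t, R.T@np.array([x[0],x[1],1.])
def onz(c,u,v,z):
    o,d=ray(c,u,v); return o+d*(z-o[2])/d[2]
def proj(c,p):
    K,k1,R,t=c; q=R@np.array(p,float)+t; x=q[:2]/q[2]; x=x*(1+k1*(x@x))
    return (K@[x[0],x[1],1])[:2]
def snap(n,f=None):
    c=cal(n); im=np.array(manip.snapshot(n))
    if f: cv2.imwrite('pics/'+f,im[:,:,::-1])
    return c,im
E
python3 - <<'E'
from h import *
import pickle
d={}
for n in ('scene','side','wrist'):
    d[n]=snap(n,n+'0.png')
    print(n,-d[n][0][2].T@d[n][0][3])
pickle.dump(d,open('d0.pkl','wb'))
print(manip.sense())
a=[cv2.imread('pics/%s0.png'%n) for n in ('scene','side')]
E
```

```text
pics
scene [1.17621823 0.84144311 0.7587971 ]
side [0.24896353 0.52803427 0.73579911]
wrist [0.11072687 0.61875798 0.37317504]
{'t': 0.15, 'q': array([ 1.09849370e+00,  5.28279001e-01,  1.43362231e+00,  1.02643122e-05,
        1.18135409e+00, -1.78530592e-01]), 'qd': array([ 0.00125161, -0.00052927, -0.0040247 ,  0.00071188, -0.00012724,
       -0.00030021]), 'tau': array([ 3.85961512e-04, -4.42746413e+01, -1.78276563e+01, -2.13427224e-04,
        5.62837638e-03,  7.42112888e-06]), 'tcp_pos': array([0.18071464, 0.59773719, 0.23053763]), 'tool_rot': array([ 1.46360278e-01,  9.89231003e-01, -7.86222595e-04, -2.70289861e-04]), 'force': array([-0.66683353,  0.18653422,  0.43614427]), 'ft_torque': array([-0.04061233, -0.01850331,  0.01331249]), 'gripper_force': 0.0, 'finger_gap': 0.9972241218070919}
```

View pics/scene0.png

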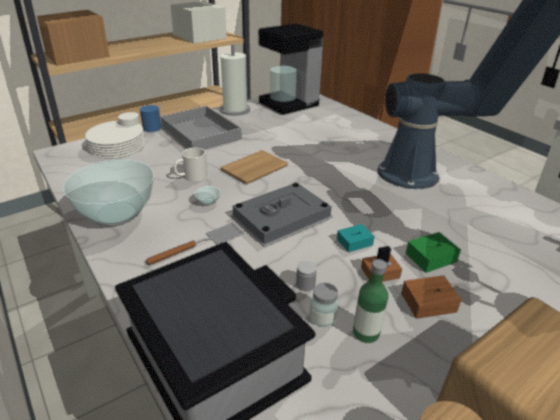

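View pics/side0.png

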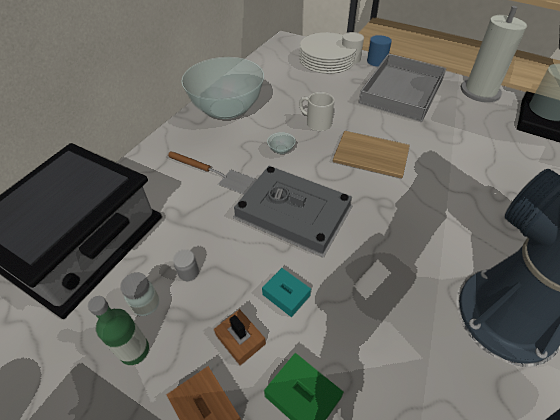

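Candidates for the stand/key (side picture): turquoise (287,290), green (303,390), large brown (205,400), small brown holding the black key (240,335). I choose the small brown one. The scale with its lock is at (279,194), the board at (372,154), and a grey tray look-alike at (402,85). Next I check this in a close crop and measure.

```bash
python3 - <<'E'
from h import *
import pickle
d=pickle.load(open('d0.pkl','rb'))
c,im=d['side']; cs,ims=d['scene']
crop=lambda I,x,y,w,h,s:cv2.resize(I[y:y+h,x:x+w,::-1],None,fx=s,fy=s,interpolation=cv2.INTER_CUBIC)
a=crop(im,230,160,130,95,5)[:, :]; a=cv2.resize(a,(480,351)); b=crop(im,205,300,70,70,4); b=cv2.resize(b,(300,300))
out=np.zeros((560,800,3),np.uint8); out[:351,:480]=a; out[:300,490:790]=b
e=crop(ims,345,220,120,100,3); out[352:352+205,:]=0
e=cv2.resize(e,(246,205)); out[352:557,:246]=e
f=crop(ims,225,180,110,60,3); f=cv2.resize(f,(376,205)); out[352:557,250:626]=f
cv2.imwrite('pics/crop1.png',out)
# feet
def feet(I,x0,y0,x1,y1,thr):
    g=I[y0:y1,x0:x1].max(2); m=(g<thr).astype(np.uint8)
    n,l,s,ce=cv2.connectedComponentsWithStats(m)
    return [(ce[i]+[x0,y0],s[i,4]) for i in range(1,n) if 6<s[i,4]<150]
for nm,I,C,bx in (('side',im,c,(232,162,356,250)),('scene',ims,cs,(230,182,334,240))):
    for p,a in feet(I,*bx,40): print(nm,p.round(1),a,onz(C,*p,.046).round(4))
# brown / coloured blobs
for nm,I,C in (('side',im,c),('scene',ims,cs)):
    hsv=cv2.cvtColor(I,cv2.COLOR_RGB2HSV)
    m=((hsv[...,0]>4)&(hsv[...,0]<22)&(hsv[...,1]>90)&(hsv[...,2]>60)).astype(np.uint8)
    n,l,s,ce=cv2.connectedComponentsWithStats(m)
    for i in range(1,n):
        if s[i,4]>250: print(nm,'brown',s[i],ce[i].round(),onz(C,*ce[i],.03).round(3))
E
```

```text
side [270.3 169.1] 35 [ 0.6309 -0.1003  0.046 ]
side [343.9 196.8] 41 [ 0.4223 -0.1003  0.046 ]
side [241.9 204. ] 45 [0.6304 0.0394 0.046 ]
side [320.4 236.8] 54 [0.4217 0.0385 0.046 ]
scene [295.3 184.6] 7 [ 0.4248 -0.1007  0.046 ]
scene [324.  204.5] 14 [0.4245 0.0385 0.046 ]
scene [238.9 205.2] 11 [ 0.6336 -0.0994  0.046 ]
scene [265.4 228.5] 17 [0.6341 0.0395 0.046 ]
side brown [514   0  46  11 261] [543.   3.] [ 0.034 -1.857  0.03 ]
side brown [ 359   18  123   58 3449] [425.  45.] [ 0.454 -1.053  0.03 ]
side brown [ 502   50   58   43 1343] [527.  71.] [ 0.063 -1.044  0.03 ]
side brown [ 333  131   76   47 2323] [372. 154.] [ 0.42  -0.305  0.03 ]
side brown [168 152  43  19 265] [188. 161.] [ 0.857 -0.037  0.03 ]
side brown [ 214  309   52   56 1210] [240. 338.] [0.458 0.318 0.03 ]
side brown [ 167  366   74   54 2283] [202. 399.] [0.458 0.441 0.03 ]
scene brown [  282     0   160   127 11747] [369.  46.] [-1.155 -1.329  0.03 ]
scene brown [  38   11  206   64 5441] [103.  43.] [ 0.336 -2.449  0.03 ]
scene brown [  62   86  160   55 2227] [142. 110.] [ 0.575 -1.039  0.03 ]
scene brown [ 222  151   65   32 1113] [254. 166.] [ 0.452 -0.301  0.03 ]
scene brown [147 241  48  23 296] [170. 252.] [ 0.884 -0.031  0.03 ]
scene brown [383 254  18  27 268] [392. 270.] [0.46  0.342 0.03 ]
scene brown [ 404  276   57   42 1629] [433. 296.] [0.449 0.46  0.03 ]
scene brown [  420   298   140   122 11232] [507. 371.] [0.497 0.682 0.03 ]
```

View pics/crop1.png

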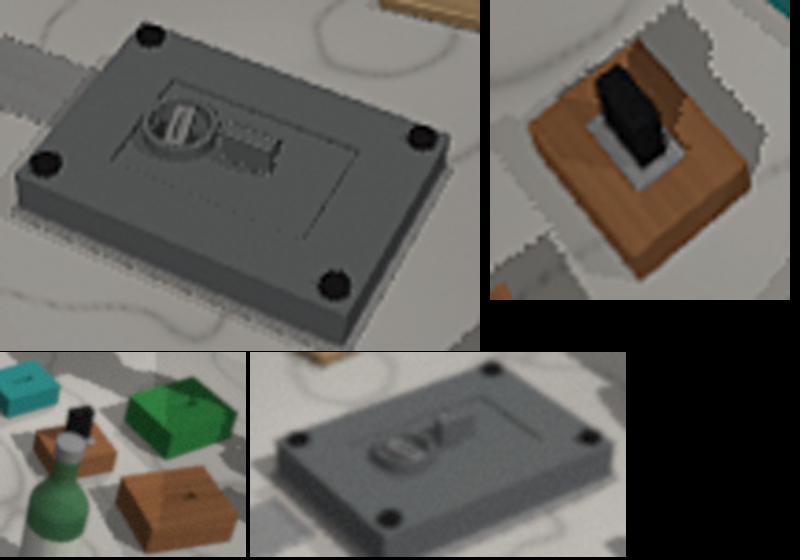

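```bash
python3 - <<'E'
from h import *
import pickle
d=pickle.load(open('d0.pkl','rb'))
c,im=d['side']; cs,ims=d['scene']
f=lambda X,Y:(205+(X-490)*70/300-.4,300+Y*70/300-.4)
for p in ((637,42),(530,128),(748,170),(640,262)): print('stand',onz(c,*f(*p),.032).round(4))
for p in ((605,70),(625,68),(660,135),(640,150)): print('key',onz(c,*f(*p),.081).round(4))
for p in ((600,112),(588,133),(684,153),(640,190)): print('fl',onz(c,*f(*p),.037).round(4))
print('bottle side',onz(c,133,355,0).round(3),'scene',onz(cs,368,333,0).round(3))
print('tin',onz(cs,307,282,0).round(3),'jar',onz(cs,322,315,0).round(3))
hsv=cv2.cvtColor(im,cv2.COLOR_RGB2HSV)
m=((hsv[...,0]>4)&(hsv[...,0]<22)&(hsv[...,1]>90)&(hsv[...,2]>60)).astype(np.uint8)
n,l,s,ce=cv2.connectedComponentsWithStats(m)
i=l[154,372]; print(s[i]); pts=np.argwhere(l==i)[:,::-1].astype(np.float32)
for fn in (lambda q:q[:,0].argmin(),lambda q:q[:,0].argmax(),lambda q:q[:,1].argmin(),lambda q:q[:,1].argmax(),lambda q:(q[:,0]-q[:,1]).argmax(),lambda q:(q[:,0]+q[:,1]).argmax(),lambda q:(q[:,0]-q[:,1]).argmin(),lambda q:(q[:,0]+q[:,1]).argmin()):
    p=pts[fn(pts)]; print('board',p,onz(c,*p,.015).round(4))
E
```

```text
stand [0.4919 0.2694 0.032 ]
stand [0.5114 0.328  0.032 ]
stand [0.4157 0.2974 0.032 ]
stand [0.4357 0.3546 0.032 ]
key [0.4799 0.3049 0.081 ]
key [0.4729 0.3    0.081 ]
key [0.4438 0.3181 0.081 ]
key [0.4476 0.3276 0.081 ]
fl [0.4863 0.3079 0.037 ]
fl [0.4855 0.3188 0.037 ]
fl [0.4432 0.306  0.037 ]
fl [0.4512 0.3294 0.037 ]
bottle side [0.631 0.439 0.   ] scene [0.63  0.435 0.   ]
tin [0.639 0.231 0.   ] jar [0.679 0.336 0.   ]
[ 333  131   76   47 2323]
board [333. 158.] [ 0.5145 -0.2528  0.015 ]
board [408. 145.] [ 0.3425 -0.4122  0.015 ]
board [344. 131.] [ 0.5343 -0.383   0.015 ]
board [398. 177.] [ 0.3285 -0.2663  0.015 ]
board [408. 145.] [ 0.3425 -0.4122  0.015 ]
board [402. 176.] [ 0.3201 -0.2753  0.015 ]
board [333. 161.] [ 0.5094 -0.2412  0.015 ]
board [344. 131.] [ 0.5343 -0.383   0.015 ]
```

```bash
python3 -m handwheel '[[30,-30,0,0,0,0,1],[30,-30,0,0,0,0,1],[30,-30,0,0,0,0,1],[30,-30,0,0,0,0,1],[30,-30,0,0,0,0,1],[30,-30,0,0,0,0,1],[30,-30,0,0,0,0,1],[20,-20,0,0,0,0,1],[20,-15,0,0,0,0,1],[0,0,0,0,0,0,1]]' 60; python3 - <<'E'
from h import *
import pickle
d=snap('wrist','w1.png'); pickle.dump(d,open('d1.pkl','wb')); s=manip.sense(); print(s['tcp_pos'],s['tool_rot'],d[0][2],-d[0][2].T@d[0][3])
E
```

```text
t: 1.4
tcp_pos: [0.4322, 0.3523, 0.2311]
tool_rot: [0.148, 0.989, 0.0, 0.0]
force: [-1.8, 1.1, 0.2]
finger_gap: 0.998
gripper_force: 0.0
[0.43101184 0.35285763 0.23103104] [ 1.47219867e-01  9.89103685e-01 -5.87866384e-05 -4.54883138e-04] [[ 2.91922412e-01  9.56441866e-01 -5.12582481e-04]
 [ 9.16029319e-01 -2.79433593e-01  2.87762323e-01]
 [ 2.75084700e-01 -8.44738121e-02 -9.57701719e-01]] [0.36213929 0.37334939 0.37380988]
```

View pics/w1.png

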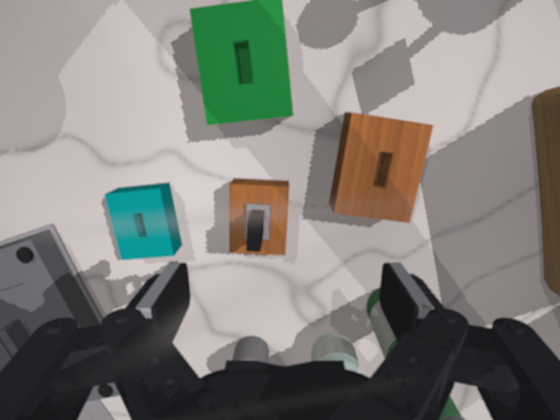

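The wrist view shows the small brown stand with the key at about (258,215), turquoise (142,222), green (245,62) and large brown (383,168). The choice is consistent. I'll move closer over the key.

```bash
python3 -m handwheel '[[10,-13,-25,0,0,-3,1],[10,-13,-25,0,0,0,1],[12,-13,-25,0,0,0,1],[0,0,-10,0,0,0,1],[0,0,0,0,0,0,1],[0,0,0,0,0,0,1],[0,0,0,0,0,0,1],[0,0,0,0,0,0,1],[0,0,0,0,0,0,1],[0,0,0,0,0,0,1]]'; python3 - <<'E'
from h import *
import pickle
d=snap('wrist','w2.png'); pickle.dump(d,open('d2.pkl','wb')); s=manip.sense(); print(s['tcp_pos'],s['tool_rot'],s['q'])
c,im=d
hsv=cv2.cvtColor(im,cv2.COLOR_RGB2HSV)
m=((hsv[...,0]>4)&(hsv[...,0]<22)&(hsv[...,1]>90)&(hsv[...,2]>60)).astype(np.uint8)
n,l,st,ce=cv2.connectedComponentsWithStats(m)
for i in range(1,n):
    if st[i,4]>600: print(st[i],ce[i],onz(c,*ce[i],.032))
o=cv2.resize(im[100:350,150:450,::-1],None,fx=2.6,fy=2.4,interpolation=cv2.INTER_CUBIC); cv2.imwrite('pics/w2c.png',o)
E
```

```text
t: 2.7
tcp_pos: [0.463, 0.3142, 0.1464]
tool_rot: [0.172, 0.985, 0.0, 0.0]
force: [0.4, 0.7, 0.8]
finger_gap: 0.997
gripper_force: 0.0
[0.4630217  0.3141527  0.14637437] [1.72294826e-01 9.85045425e-01 2.83419123e-05 4.64876734e-05] [ 3.96437132e-01  5.54835813e-01  1.67856231e+00 -3.05244710e-06
  9.08085661e-01 -8.28039592e-01]
[  374    49   142   151 16829] [442.26121576 124.11664389] [0.44515929 0.4505858  0.032     ]
[ 242  155   81   98 5528] [283.13693922 198.92999276] [0.46009633 0.31371814 0.032     ]
```

View pics/w2c.png

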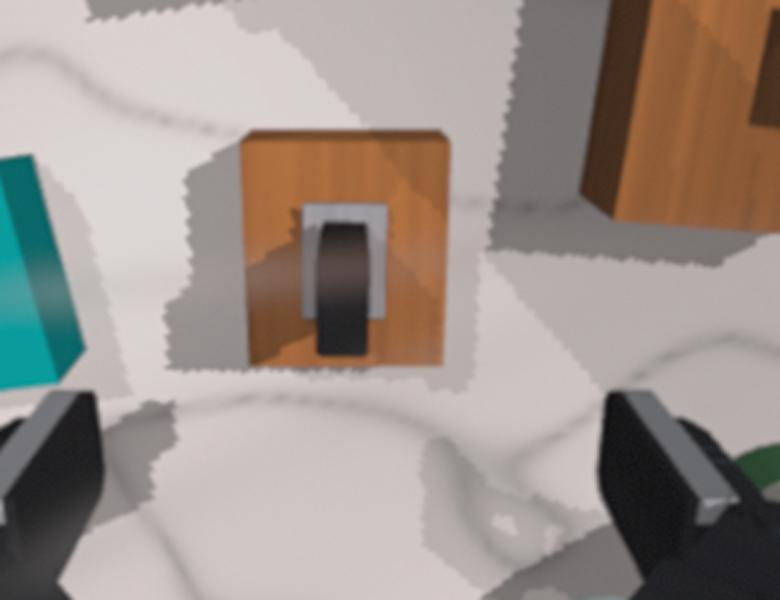

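The crop shows the key upright in the stand: flange corners at crop (302,205)-(386,318), stand top (242,140)-(449,366). Both sit squarely to the fingers.

```bash
python3 - <<'E'
from h import *
import pickle
c,im=pickle.load(open('d2.pkl','rb'))
f=lambda X,Y:(150+X/2.6-.4,100+Y/2.4-.4)
def S(P,z,n):
    q=np.array([onz(c,*f(*p),z) for p in P]); print(n,q.mean(0).round(4),[np.degrees(np.arctan2(*(q[b]-q[a])[1::-1])).round(1) for a,b in ((0,1),(3,2),(3,0),(2,1))],np.linalg.norm(q[1]-q[0]).round(4),np.linalg.norm(q[3]-q[0]).round(4))
S(((242,140),(449,140),(443,366),(250,366)),.032,'stand')
S(((302,204),(388,204),(386,319),(302,319)),.037,'flange')
for p in ((318,355),(367,355)): print(onz(c,*f(*p),.081))
E
```

```text
stand [0.4664 0.311  0.032 ] [np.float64(70.2), np.float64(70.2), np.float64(160.0), np.float64(160.7)] 0.0624 0.0804
flange [0.4665 0.3105 0.037 ] [np.float64(70.2), np.float64(70.2), np.float64(159.2), np.float64(160.0)] 0.026 0.0402
[0.47746266 0.29944368 0.081     ]
[0.48184948 0.31163428 0.081     ]
```

```bash
python3 -m handwheel '[[3.2,-3.5,-15,0,0,0,1],[0,0,-20,0,0,0,1],[0,0,-20,0,0,0,1],[0,0,-20,0,0,0,1],[0,0,-15,0,0,0,0.6],[0,0,-11,0,0,0,0.35],[0,0,0,0,0,0,0],[0,0,0,0,0,0,0],[0,0,0,0,0,0,0],[0,0,0,0,0,0,0]]' 70; python3 -m handwheel '[[0,0,0,0,0,0,0],[0,0,0,0,0,0,0],[0,0,5,0,0,0,0],[0,0,10,0,0,0,0],[0,0,15,0,0,0,0],[0,0,20,0,0,0,0],[0,0,25,0,0,0,0],[0,0,25,0,0,0,0],[0,0,0,0,0,0,0],[0,0,0,0,0,0,0]]' 70
```

```text
t: 4.0
tcp_pos: [0.4663, 0.3108, 0.0458]
tool_rot: [0.172, 0.985, 0.0, 0.0]
force: [-0.7, -0.9, -1.1]
finger_gap: 0.156
gripper_force: 68.0
t: 5.25
tcp_pos: [0.4657, 0.3105, 0.1451]
tool_rot: [0.172, 0.985, -0.0, -0.0]
force: [-0.2, 1.0, -0.9]
finger_gap: 0.154
gripper_force: 68.1
```

```bash
python3 -m handwheel '[[12,-48,0,0,0,-7,0],[12,-48,0,0,0,-7,0],[12,-48,0,0,0,-7,0],[12,-48,0,0,0,-7,0],[12,-48,0,0,0,-7,0],[12,-48,0,0,0,-7,0],[12,-48,0,0,0,-7,0],[12,-48,0,0,0,-6,0],[9,-46,0,0,0,-5,0],[0,0,0,0,0,0,0]]' 70; python3 - <<'E'
from h import *
import pickle
manip.snapshot('wrist');manip.snapshot('wrist')
d=snap('wrist','w3.png'); pickle.dump(d,open('d3.pkl','wb')); s=manip.sense(); print(s['tcp_pos'],s['tool_rot'])
c=d[0]; p=proj(c,(.57,-.031,.0476)); print(p)
x,y=[int(v) for v in p]; x0=max(x-60,0); y0=max(y-50,0)
cv2.imwrite('pics/w3c.png',cv2.resize(d[1][y0:y0+100,x0:x0+130,::-1],None,fx=6,fy=6,interpolation=cv2.INTER_CUBIC)); print(x0,y0)
E
```

```text
t: 6.5
tcp_pos: [0.5717, -0.1229, 0.144]
tool_rot: [0.643, 0.765, -0.0, 0.0]
force: [-0.0, 1.6, -0.6]
finger_gap: 0.155
gripper_force: 68.2
[ 0.56985217 -0.11833441  0.1440855 ] [ 6.41574837e-01  7.67058331e-01 -3.49485480e-04 -1.76731219e-03]
[307.31115336  88.42909766]
247 38
```

View pics/w3c.png

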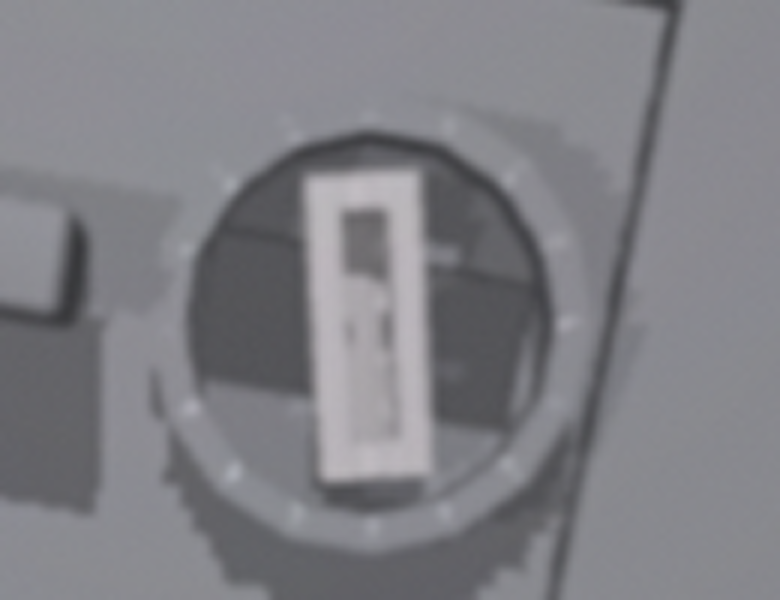

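The crop shows the lock's bar with corners at crop (303,180), (420,172), (432,476), (318,480), inside the collar centred at about (370,335).

```bash
python3 - <<'E'
from h import *
import pickle
c,im=pickle.load(open('d3.pkl','rb'))
f=lambda X,Y:(247+X/6-.4,38+Y/6-.4)
q=np.array([onz(c,*f(*p),.0476) for p in ((303,180),(420,172),(432,476),(318,480))])
print(q.mean(0),[np.degrees(np.arctan2(*(q[a]-q[b])[1::-1])).round(1) for a,b in ((3,0),(2,1),(1,0),(2,3))],np.linalg.norm(q[1]-q[0]),np.linalg.norm(q[3]-q[0]))
print(onz(c,*f(370,333),.05))
# wide mask
g=cv2.resize(im[38:138,247:377],None,fx=6,fy=6,interpolation=cv2.INTER_CUBIC)
m=(g.min(2)>165).astype(np.uint8); n,l,st,ce=cv2.connectedComponentsWithStats(m)
i=1+st[1:,4].argmax(); cn=cv2.findContours((l==i).astype(np.uint8),0,2)[0][0]; B=cv2.boxPoints(cv2.minAreaRect(cn)); print(st[i],B)
q=np.array([onz(c,*f(*p),.0476) for p in B]); print(q.mean(0).round(4),[np.degrees(np.arctan2(*(q[(a+1)%4]-q[a])[1::-1])).round(1) for a in range(4)],[np.linalg.norm(q[(a+1)%4]-q[a]).round(4) for a in range(2)])
s=manip.sense(); print(s['tcp_pos'],s['tool_rot'])
E
```

```text
[ 0.57098997 -0.03355011  0.0476    ] [np.float64(-76.3), np.float64(-76.2), np.float64(14.1), np.float64(12.3)] 0.013344270867223057 0.03354276673838403
[ 0.57111289 -0.03408116  0.05      ]
[  309   175   119   302 19956] [[308.26117 178.37065]
 [415.95618 172.9315 ]
 [431.04572 471.70477]
 [323.3507  477.14392]]
[ 0.5711 -0.0333  0.0476] [np.float64(13.1), np.float64(-75.6), np.float64(-166.8), np.float64(103.7)] [np.float64(0.0123), np.float64(0.0334)]
[ 0.56985217 -0.11833441  0.1440855 ] [ 6.41574837e-01  7.67058331e-01 -3.49485480e-04 -1.76731219e-03]
```

```bash
python3 - <<'E'
from h import *
import pickle
c,im=pickle.load(open('d3.pkl','rb'))
t=np.array([.56985,-.11833,.14409])
a=np.radians(10.2); y=np.array([np.cos(a),np.sin(a),0]); x=np.array([-np.sin(a),np.cos(a),0])
for n,z in (('tcp',0),('fl top',-.0085),('fl bot',-.0135),('tip',-.0355)): print(n,proj(c,t+[0,0,z]).round(1))
for sx in (1,-1):
    for sy in (1,-1): print(sx,sy,proj(c,t+[0,0,-.0085]+sx*.02*x+sy*.013*y).round(1), 'bot',proj(c,t+[0,0,-.0135]+sx*.02*x+sy*.013*y).round(1))
cv2.imwrite('pics/w3k.png',cv2.resize(im[180:310,220:380,::-1],None,fx=5,fy=4.6,interpolation=cv2.INTER_CUBIC))
E
```

```text
tcp [284.6 265.1]
fl top [284.6 257.5]
fl bot [284.6 253.3]
tip [284.7 237.4]
1 1 [311.3 219.9] bot [310.6 216.6]
1 -1 [257.8 219.9] bot [258.6 216.7]
-1 1 [309.5 292.2] bot [308.8 287.3]
-1 -1 [259.8 292.2] bot [260.5 287.2]
```

View pics/w3k.png

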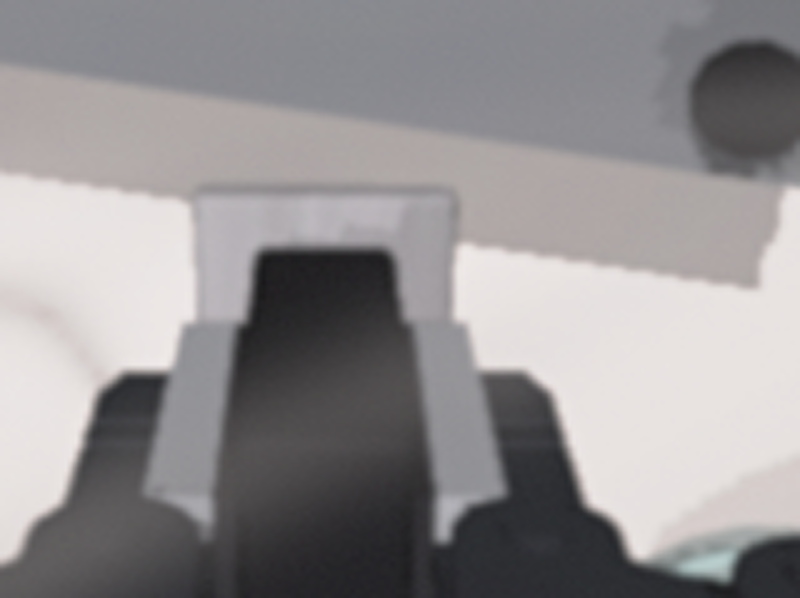

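```bash
python3 -m handwheel '[[1.1,25,0,0,0,3.6,0],[0,30,0,0,0,0,0],[0,30,-10,0,0,0,0],[0,0,-15,0,0,0,0],[0,0,-15,0,0,0,0],[0,0,-12,0,0,0,0],[0,0,-3,0,0,0,0],[0,0,0,0,0,0,0],[0,0,0,0,0,0,0],[0,0,0,0,0,0,0]]' 70; python3 - <<'E'
from h import *
s=manip.sense(); print(s['tcp_pos'],s['tool_rot'],s['force'],90-2*np.degrees(np.arcsin(s['tool_rot'][0])))
E
```

```text
t: 7.9
tcp_pos: [0.5726, -0.0345, 0.0908]
tool_rot: [0.617, 0.787, 0.0, 0.001]
force: [0.4, -0.7, -0.7]
finger_gap: 0.151
gripper_force: 68.2
[ 0.57259567 -0.0345394   0.09081579] [6.17366380e-01 7.86675573e-01 2.14052819e-04 5.01002997e-04] [ 0.36529753 -0.71536603 -0.6826927 ] 13.75186482951672
```

```bash
python3 -m handwheel '[[-1.6,1.5,0,0,0,0,0],[0,0,0,0,0,0,0],[0,0,-2,0,0,0,0],[0,0,-2,0,0,0,0],[0,0,-2,0,0,0,0],[0,0,-2,0,0,0,0],[0,0,-2,0,0,0,0],[0,0,-2,0,0,0,0],[0,0,-2,0,0,0,0],[0,0,0,0,0,0,0]]' 70; python3 - <<'E'
from h import *
s=manip.sense(); print(s['tcp_pos'],s['force'],s['ft_torque'],90-2*np.degrees(np.arcsin(s['tool_rot'][0])))
E
```

```text
t: 9.15
tcp_pos: [0.5707, -0.0328, 0.0763]
tool_rot: [0.617, 0.787, 0.0, 0.0]
force: [0.2, 0.6, -0.2]
finger_gap: 0.148
gripper_force: 68.4
[ 0.57068071 -0.03281308  0.07634425] [ 0.21502526  0.61415623 -0.23484498] [-0.01701138  0.04225345  0.02548869] 13.76534644806398
```

```bash
python3 -m handwheel '[[0,0,1,0,0,8,0],[0,0,0,0,0,8,0],[0,0,0,0,0,8,0],[0,0,0,0,0,8,0],[0,0,0,0,0,8,0],[0,0,0,0,0,8,0],[0,0,0,0,0,8,0],[0,0,0,0,0,8,0],[0,0,0,0,0,7,0],[0,0,0,0,0,3,0]]' 90; python3 - <<'E'
from h import *
s=manip.sense(); print(s['tcp_pos'],s['force'],s['ft_torque'],90-2*np.degrees(np.arcsin(s['tool_rot'][0])))
E
```

```text
t: 10.4
tcp_pos: [0.5708, -0.0328, 0.0773]
tool_rot: [0.019, 1.0, -0.0, 0.0]
force: [-0.3, 0.0, -0.2]
finger_gap: 0.153
gripper_force: 89.4
[ 0.5708469  -0.03284623  0.07732841] [-0.33482861  0.00387133 -0.23688019] [-0.08472603 -0.05813028 -0.1122564 ] 87.85975608210774
```

```bash
python3 -m handwheel '[[0,0,0,0,0,2,0],[0,0,0,0,0,2,0],[0,0,0,0,0,2,0],[0,0,0,0,0,2,0],[0,0,0,0,0,0,0],[0,0,0,0,0,0,0],[0,0,0,0,0,0,0],[0,0,0,0,0,0,0],[0,0,0,0,0,0,0],[0,0,0,0,0,0,0]]' 90; cat > st.py <<'E'
from h import *
s=manip.sense(); R=s['tool_rot']; print(s['t'],s['tcp_pos'].round(4),s['force'].round(2),s['ft_torque'].round(3),90-2*np.degrees(np.arctan2(R[0],R[1])))
E
python3 st.py;  python3 -m handwheel '[[0,0,0,0,0,2,0],[0,0,0,0,0,2,0],[0,0,0,0,0,0,0],[0,0,0,0,0,0,0],[0,0,0,0,0,0,0],[0,0,0,0,0,0,0],[0,0,0,0,0,0,0],[0,0,0,0,0,0,0],[0,0,0,0,0,0,0],[0,0,0,0,0,0,0]]' 90; python3 st.py
```

```text
t: 11.65
tcp_pos: [0.5708, -0.0328, 0.0774]
tool_rot: [-0.05, 0.999, -0.0, 0.0]
force: [0.7, -0.5, -0.5]
finger_gap: 0.152
gripper_force: 89.3
11.65 [ 0.5708 -0.0328  0.0774] [ 0.69 -0.46 -0.49] [-0.067 -0.138 -0.076] 95.7634048030807
t: 12.9
tcp_pos: [0.5708, -0.0328, 0.0773]
tool_rot: [-0.085, 0.996, -0.0, 0.0]
force: [1.6, 0.3, -1.2]
finger_gap: 0.153
gripper_force: 89.3
12.9 [ 0.5708 -0.0328  0.0773] [ 1.6   0.33 -1.23] [-0.131 -0.227 -0.068] 99.76581097246965
```

```bash
python3 -m handwheel '[[0,0,0,0,0,2,0],[0,0,0,0,0,1,0],[0,0,0,0,0,0,0],[0,0,0,0,0,0,0],[0,0,0,0,0,0,0],[0,0,0,0,0,0,0],[0,0,0,0,0,0,0],[0,0,0,0,0,0,0],[0,0,0,0,0,0,0],[0,0,0,0,0,0,0]]' 90; python3 st.py;  python3 -m handwheel '[[0,0,0,0,0,1,0],[0,0,0,0,0,1,0],[0,0,0,0,0,0,0],[0,0,0,0,0,0,0],[0,0,0,0,0,0,0],[0,0,0,0,0,0,0],[0,0,0,0,0,0,0],[0,0,0,0,0,0,0],[0,0,0,0,0,0,0],[0,0,0,0,0,0,0]]' 90; python3 st.py
```

```text
t: 14.15
tcp_pos: [0.5707, -0.0328, 0.0773]
tool_rot: [-0.111, 0.994, -0.0, 0.0]
force: [1.0, -0.3, -0.1]
finger_gap: 0.155
gripper_force: 89.3
14.15 [ 0.5707 -0.0328  0.0773] [ 0.97 -0.27 -0.07] [-0.165 -0.336 -0.127] 102.76474232158071
t: 15.4
tcp_pos: [0.5706, -0.0328, 0.0773]
tool_rot: [-0.129, 0.992, 0.0, -0.0]
force: [0.6, -0.6, 0.2]
finger_gap: 0.152
gripper_force: 89.4
15.4 [ 0.5706 -0.0328  0.0773] [ 0.57 -0.56  0.16] [-0.241 -0.207 -0.244] 104.76743334435317
```

```bash
python3 -m handwheel '[[0,0,0,0,0,1,0],[0,0,0,0,0,1,0],[0,0,0,0,0,0.5,0],[0,0,0,0,0,0,0],[0,0,0,0,0,0,0],[0,0,0,0,0,0,0],[0,0,0,0,0,0,0],[0,0,0,0,0,0,0],[0,0,0,0,0,0,0],[0,0,0,0,0,0,0]]' 90; python3 st.py
```

```text
t: 16.65
tcp_pos: [0.5706, -0.0328, 0.0773]
tool_rot: [-0.15, 0.989, 0.0, -0.0]
force: [0.8, -0.8, 1.0]
finger_gap: 0.15
gripper_force: 89.6
16.65 [ 0.5706 -0.0328  0.0773] [ 0.82 -0.81  0.95] [-0.304 -0.116 -0.408] 107.26674929118688
```

```bash
python3 -m handwheel '[[0,0,0,0,0,-6,0],[0,0,0,0,0,-5,0],[0,0,0,0,0,0,0],[0,0,3,0,0,0,0],[0,0,8,0,0,0,0],[0,0,15,0,0,0,0],[0,0,20,0,0,0,0],[0,0,22,0,0,0,0],[0,0,0,0,0,0,0],[0,0,0,0,0,0,0]]' 70; python3 st.py; python3 - <<'E'
from h import *
import pickle
d=snap('wrist','w4.png'); pickle.dump(d,open('d4.pkl','wb'))
c=d[0]; p=proj(c,(.571,-.033,.0476)); print(p)
s=manip.sense(); t=s['tcp_pos'];R=s['tool_rot'];a=np.pi/2-2*np.arctan2(R[0],R[1])
y=np.array([np.cos(a),np.sin(a),0]); x=np.array([-np.sin(a),np.cos(a),0])
print(proj(c,t+[0,0,-.0085]+.02*x+.013*y),proj(c,t+[0,0,-.0085]+.02*x-.013*y))
cv2.imwrite('pics/w4c.png',cv2.resize(d[1][190:290,200:400,::-1],None,fx=4,fy=4,interpolation=cv2.INTER_CUBIC))
E
```

```text
t: 17.9
tcp_pos: [0.5703, -0.0327, 0.1453]
tool_rot: [-0.055, 0.998, 0.0, -0.0]
force: [-0.2, -0.3, -0.8]
finger_gap: 0.152
gripper_force: 89.3
17.9 [ 0.5703 -0.0327  0.1453] [-0.17 -0.31 -0.81] [-0.032 -0.002 -0.032] 96.27812823588651
[284.48410408 209.04077552]
[311.96890067 221.48508549] [258.74895687 221.45311379]
```

View pics/w4c.png

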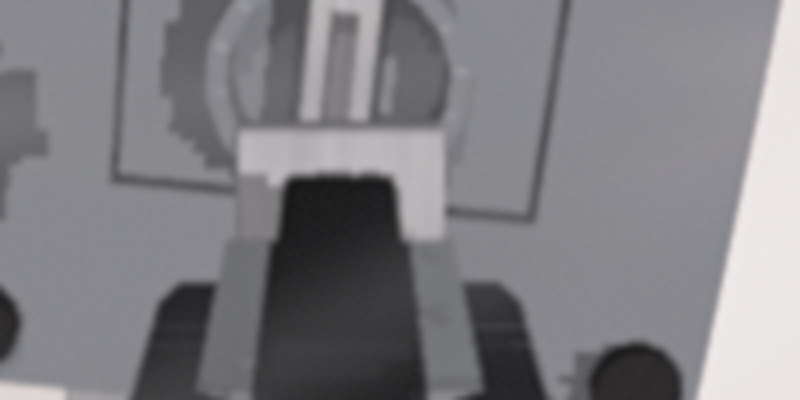

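The bar now lies along the cover's long side (crop (340,60)), so the lock is open. The key sits unchanged in the grip, with flange corners at crop (238,128) and (446,128). I'll take it back to the stand.

```bash
python3 -m handwheel '[[-13,43,0,0,0,-3,0],[-13,43,0,0,0,-3,0],[-13,43,0,0,0,-4,0],[-13,43,0,0,0,-4,0],[-13,43,0,0,0,-4,0],[-13,43,0,0,0,-4,0],[-13,43,0,0,0,-4,0],[-13,42.5,0,0,0,0,0],[0,0,0,0,0,0,0],[0,0,0,0,0,0,0]]' 70; python3 st.py
```

```text
t: 19.2
tcp_pos: [0.4662, 0.3103, 0.1445]
tool_rot: [0.171, 0.985, -0.001, -0.001]
force: [0.0, -1.1, -0.6]
finger_gap: 0.146
gripper_force: 89.3
19.2 [0.4662 0.3103 0.1445] [ 0.03 -1.06 -0.56] [-0.007  0.008  0.019] 70.30801230584295
```

```bash
python3 -m handwheel '[[0,0,-20,0,0,0,0],[0,0,-20,0,0,0,0],[0,0,-17,0,0,0,0],[0,0,0,0,0,0,0],[0,0,0,0,0,0,0],[0,0,0,0,0,0,0],[0,0,0,0,0,0,0],[0,0,0,0,0,0,0],[0,0,0,0,0,0,0],[0,0,0,0,0,0,0]]' 70; python3 st.py
```

```text
t: 20.45
tcp_pos: [0.4666, 0.3108, 0.0884]
tool_rot: [0.171, 0.985, 0.0, 0.0]
force: [-0.0, -0.9, -0.2]
finger_gap: 0.15
gripper_force: 89.3
20.45 [0.4666 0.3108 0.0884] [-0.05 -0.89 -0.24] [-0.026  0.013  0.013] 70.2697276275443
```

```bash
python3 -m handwheel '[[0,0,-6,0,0,0,0],[0,0,-7,0,0,0,0],[0,0,-7,0,0,0,0],[0,0,-7,0,0,0,0],[0,0,-7,0,0,0,0],[0,0,-5,0,0,0,0],[0,0,-2,0,0,0,0],[0,0,-1.2,0,0,0,0],[0,0,0,0,0,0,0],[0,0,0,0,0,0,0]]' 70; python3 st.py
```

```text
t: 21.7
tcp_pos: [0.4668, 0.3108, 0.0463]
tool_rot: [0.171, 0.985, 0.0, 0.0]
force: [0.6, 0.2, -0.6]
finger_gap: 0.15
gripper_force: 89.3
21.7 [0.4668 0.3108 0.0463] [ 0.61  0.24 -0.62] [-0.026  0.034 -0.005] 70.26859193087242
```

```bash
python3 -m handwheel '[[0,0,-0.6,0,0,0,0],[0,0,0,0,0,0,0.25],[0,0,0,0,0,0,0.4],[0,0,0,0,0,0,0.6],[0,0,10,0,0,0,0.6],[0,0,20,0,0,0,0.6],[0,0,30,0,0,0,0.6],[0,0,30,0,0,0,0.6],[0,0,10,0,0,0,0.6],[0,0,0,0,0,0,0.6]]' 70; python3 - <<'E'
from h import *
import pickle
d=snap('wrist','w5.png'); pickle.dump(d,open('d5.pkl','wb'))
c=d[0]; print(manip.sense()['tcp_pos'])
o=cv2.resize(d[1][100:350,150:450,::-1],None,fx=2.6,fy=2.4,interpolation=cv2.INTER_CUBIC); cv2.imwrite('pics/w5c.png',o)
E
```

```text
t: 22.95
tcp_pos: [0.4669, 0.3108, 0.1462]
tool_rot: [0.171, 0.985, 0.0, 0.001]
force: [-1.2, 0.4, -0.3]
finger_gap: 0.599
gripper_force: 0.0
[0.46630853 0.3105662  0.14524429]
```

View pics/w5c.png

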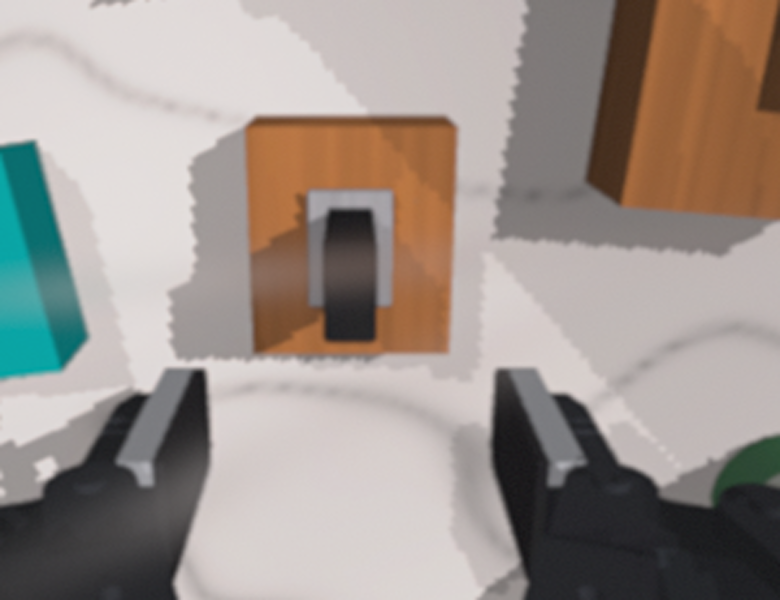

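The key is back upright, with its flange flat on the stand (crop (350,250)). Next, the cover's rib.

```bash
python3 -m handwheel '[[6.6,-43,0,0,0,3,0.6],[6.6,-43,0,0,0,3,0.6],[6.6,-43,0,0,0,3,0.6],[6.6,-43,0,0,0,3,0.6],[6.6,-43,0,0,0,3,0.6],[6.6,-43,0,0,0,3,0.6],[6.6,-43,0,0,0,1.8,0.6],[6.5,-42.6,0,0,0,0,0.6],[0,0,0,0,0,0,0.6],[0,0,0,0,0,0,0.6]]' 70; python3 st.py; python3 -m handwheel '[[0,0,-20,0,0,0,0.6],[0,0,-20,0,0,0,0.6],[0,0,-20,0,0,0,0.6],[0,0,-15,0,0,0,0.6],[0,0,0,0,0,0,0.6],[0,0,0,0,0,0,0.6],[0,0,0,0,0,0,0.6],[0,0,0,0,0,0,0.6],[0,0,0,0,0,0,0.6],[0,0,0,0,0,0,0.6]]' 70; python3 st.py
```

```text
t: 24.25
tcp_pos: [0.5182, -0.0324, 0.1444]
tool_rot: [-0.0, 1.0, 0.001, -0.002]
force: [0.6, 0.5, -0.5]
finger_gap: 0.597
gripper_force: 0.0
24.25 [ 0.5182 -0.0324  0.1444] [ 0.6   0.45 -0.48] [ 0.063  0.02  -0.002] 90.02668212964238
t: 25.5
tcp_pos: [0.5194, -0.033, 0.0707]
tool_rot: [-0.001, 1.0, -0.0, 0.0]
force: [-0.3, 0.6, -0.5]
finger_gap: 0.598
gripper_force: 0.0
25.5 [ 0.5194 -0.033   0.0707] [-0.35  0.55 -0.54] [ 0.021 -0.001  0.02 ] 90.0593661006387
```

```bash
python3 -m handwheel '[[0,0,-12,0,0,0,0.6],[0,0,-12,0,0,0,0.6],[0,0,-5.7,0,0,0,0.6],[0,0,0,0,0,0,0.4],[0,0,0,0,0,0,0.25],[0,0,0,0,0,0,0],[0,0,0,0,0,0,0],[0,0,0,0,0,0,0],[0,0,0,0,0,0,0],[0,0,0,0,0,0,0]]' 60; python3 st.py; python3 -m handwheel '[[0,0,2,0,0,0,0],[0,0,3,0,0,0,0],[0,0,5,0,0,0,0],[0,0,8,0,0,0,0],[0,0,12,0,0,0,0],[0,0,20,0,0,0,0],[0,0,20,0,0,0,0],[0,0,20,0,0,0,0],[0,0,0,0,0,0,0],[0,0,0,0,0,0,0]]' 60; python3 st.py
```

```text
t: 26.75
tcp_pos: [0.5196, -0.0329, 0.0412]
tool_rot: [-0.001, 1.0, -0.0, 0.0]
force: [-0.1, 0.2, 5.4]
finger_gap: 0.127
gripper_force: 60.8
26.75 [ 0.5196 -0.0329  0.0412] [-0.09  0.17  5.44] [0.064 0.095 0.032] 90.06860064193859
t: 28.0
tcp_pos: [0.519, -0.0328, 0.1307]
tool_rot: [-0.001, 1.0, 0.0, -0.0]
force: [-0.6, 0.2, -0.9]
finger_gap: 0.125
gripper_force: 60.1
28.0 [ 0.519  -0.0328  0.1307] [-0.61  0.21 -0.94] [-0.004  0.045 -0.   ] 90.06595718708041
```

```bash
python3 - <<'E'
from h import *
import pickle
d=pickle.load(open('d0.pkl','rb'))
for nm,pt in (('side',(372,154)),('scene',(254,166))):
    c,I=d[nm]
    hsv=cv2.cvtColor(I,cv2.COLOR_RGB2HSV)
    m=((hsv[...,0]>4)&(hsv[...,0]<24)&(hsv[...,1]>70)&(hsv[...,2]>50)).astype(np.uint8)
    n,l,s,ce=cv2.connectedComponentsWithStats(m); i=l[pt[1],pt[0]]
    cn=cv2.findContours((l==i).astype(np.uint8),0,2)[0][0]; h=cv2.convexHull(cn)
    P=cv2.approxPolyDP(h,2.5,True)[:,0]
    print(nm,[(p.tolist(),onz(c,*p,.015)[:2].round(4).tolist(),onz(c,*p,0)[:2].round(4).tolist()) for p in P])
    # predicted outline
    for ce_,yw in (((.428,-.328),8.5),):
        a=np.radians(yw);R=np.array([[np.cos(a),-np.sin(a)],[np.sin(a),np.cos(a)]])
        print([proj(c,[*(np.array(ce_)+R@[x,y]),z]).round(1).tolist() for z in (.015,0) for x,y in ((.1,.07),(-.1,.07),(-.1,-.07),(.1,-.07))])
E
python3 st.py
```

```text
side [([344, 131], [0.5343, -0.383], [0.5403, -0.4019]), ([408, 145], [0.3425, -0.4122], [0.3444, -0.4317]), ([402, 177], [0.3189, -0.2715], [0.3204, -0.2882]), ([334, 162], [0.5053, -0.2387], [0.5106, -0.2546])]
[[331.1, 159.6], [402.3, 176.6], [409.0, 145.3], [343.0, 130.8], [330.6, 163.5], [401.0, 180.5], [407.8, 149.3], [342.5, 134.7]]
scene [([286, 162], [0.3231, -0.2871], [0.3058, -0.3099]), ([286, 165], [0.3366, -0.2687], [0.3197, -0.2911]), ([246, 183], [0.5211, -0.2416], [0.5079, -0.2634]), ([221, 168], [0.5386, -0.3791], [0.5258, -0.4037]), ([259, 151], [0.3547, -0.4155], [0.3381, -0.4409])]
[[246.8, 182.3], [289.2, 163.2], [262.9, 150.3], [220.9, 167.5], [246.9, 186.2], [289.1, 166.8], [262.9, 153.9], [221.1, 171.3]]
28.0 [ 0.519  -0.0328  0.1307] [-0.61  0.21 -0.94] [-0.004  0.045 -0.   ] 90.06595718708041
```

```bash
python3 -m handwheel '[[-12.4,-37.3,0,0,0,1,0],[-12.4,-37.3,0,0,0,1,0],[-12.4,-37.3,0,0,0,1,0],[-12.4,-37.3,0,0,0,1,0],[-12.4,-37.3,0,0,0,1,0],[-12.4,-37.3,0,0,0,1,0],[-12.4,-37.3,0,0,0,1.4,0],[-12.4,-37.3,0,0,0,1,0],[0,0,0,0,0,0,0],[0,0,0,0,0,0,0]]' 60; python3 st.py; python3 -m handwheel '[[0,0,-20,0,0,0,0],[0,0,-20,0,0,0,0],[0,0,-20,0,0,0,0],[0,0,-20,0,0,0,0],[0,0,-15,0,0,0,0],[0,0,-5,0,0,0,0],[0,0,-3,0,0,0,0],[0,0,0,0,0,0,0],[0,0,0,0,0,0,0],[0,0,0,0,0,0,0]]' 60; python3 st.py; python3 - <<'E'
from h import *
snap('side','s6.png')
E
```

```text
t: 29.25
tcp_pos: [0.4194, -0.3302, 0.1299]
tool_rot: [-0.073, 0.997, 0.001, -0.001]
force: [0.0, 0.4, -1.8]
finger_gap: 0.124
gripper_force: 60.1
29.25 [ 0.4194 -0.3302  0.1299] [ 0.04  0.43 -1.83] [ 0.021  0.008 -0.012] 98.42688085367531
t: 30.5
tcp_pos: [0.4203, -0.3316, 0.0282]
tool_rot: [-0.074, 0.997, -0.0, 0.0]
force: [0.4, -0.3, -2.0]
finger_gap: 0.126
gripper_force: 60.1
30.5 [ 0.4203 -0.3316  0.0282] [ 0.4  -0.28 -1.97] [-0.057  0.028 -0.022] 98.45934977040089
```

View pics/s6.png

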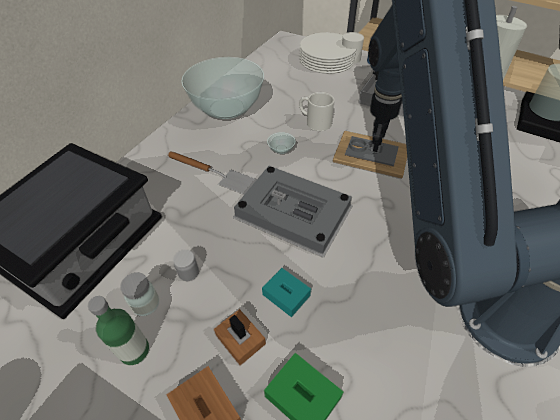

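The side view shows the open battery bay at (290,205), the key in its stand at (240,330), and the cover just over the middle of the board at (372,152). I'll lower the last 4 mm and release.

```bash
python3 -m handwheel '[[0,0,-2,0,0,0,0],[0,0,-1,0,0,0,0],[0,0,-0.8,0,0,0,0],[0,0,0,0,0,0,0],[0,0,0,0,0,0,0.2],[0,0,0,0,0,0,0.3],[0,0,0,0,0,0,0.4],[0,0,0,0,0,0,0.5],[0,0,0,0,0,0,0.5],[0,0,0,0,0,0,0.5]]' 60; python3 st.py; python3 -m handwheel '[[0,0,5,0,0,0,0.5],[0,0,10,0,0,0,0.5],[0,0,20,0,0,0,0.5],[0,0,30,0,0,0,0.5],[0,0,30,0,0,0,0.5],[0,0,30,0,0,0,0.5],[-10,40,20,0,0,0,0.5],[-10,40,20,0,0,0,0.5],[0,0,0,0,0,0,0.5],[0,0,0,0,0,0,0.5]]' 60; python3 st.py; python3 - <<'E'
from h import *
c,im=snap('wrist'); c2,im2=snap('side')
o=np.zeros((420,800,3),np.uint8); o[:300,:400]=cv2.resize(im,(400,300))[:,:,::-1]
o[:300,400:]=cv2.resize(im2[110:200,300:420],(400,300),interpolation=cv2.INTER_CUBIC)[:,:,::-1]; cv2.imwrite('pics/f.png',o[:300])
E
```

```text
t: 31.8
tcp_pos: [0.4202, -0.3313, 0.024]
tool_rot: [-0.074, 0.997, 0.0, 0.0]
force: [-0.6, -1.2, 0.1]
finger_gap: 0.504
gripper_force: 0.0
31.8 [ 0.4202 -0.3313  0.024 ] [-0.64 -1.17  0.06] [ 0.034 -0.031 -0.009] 98.46608783751459
t: 33.05
tcp_pos: [0.4007, -0.252, 0.1897]
tool_rot: [-0.074, 0.997, -0.001, 0.001]
force: [-0.5, -0.3, 0.6]
finger_gap: 0.5
gripper_force: 0.0
33.05 [ 0.4007 -0.252   0.1897] [-0.45 -0.34  0.55] [-0.038 -0.039  0.043] 98.49157362901892
```

View pics/f.png

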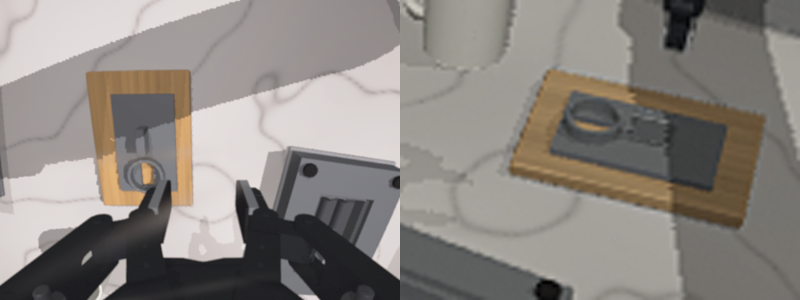

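The cover lies flat, rib up, inside the board's outline, and the gripper is clear. I'll make one numeric check of the centring.

```bash
python3 - <<'E'
from h import *
c=cal('side'); f=lambda X,Y:(300+(X-400)*.3-.4,110+Y*.3-.4)
B=np.array([onz(c,*f(*p),.015) for p in ((548,70),(764,115),(742,215),(512,163))]); P=np.array([onz(c,*f(*p),.021) for p in ((572,91),(727,125),(713,189),(551,154))])
print(B.mean(0),P.mean(0))
w=cal('wrist'); k=1.4
B=np.array([onz(w,x*k,y*k,.015) for x,y in ((88,72),(190,70),(192,206),(104,206))]); P=np.array([onz(w,x*k,y*k,.021) for x,y in ((111,94),(174,94),(177,191),(118,191))]); print(B.mean(0),P.mean(0))
E
```

```text
[ 0.42787144 -0.33405936  0.015     ] [ 0.42640052 -0.32635226  0.021     ]
[ 0.42956256 -0.33476426  0.015     ] [ 0.42919366 -0.33062416  0.021     ]
```

```bash
python3 -c "
from station import manip
print(manip.sign_off())"
```

```text
the job is handed in; nothing more can be done
None
```

I turned the lock anticlockwise to its stop, stood the key back in its stand, and laid the cover flat, rib up, on the chopping board 4–8 mm from its middle by my camera measurements; I handed the job in after about 33 s on the robot's clock.

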